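Step the film printer's filter turret to the three-dot tag and press the exposure button

ROBOT

A 6-joint arm with a two-finger parallel gripper is mounted at the origin on the work surface. World frame = base frame: x ahead of the robot, y to its left, z up, the work surface at z = 0. Lengths are in m, angles in rad, forces in N, time in s.
With the tool pointing down it reaches from about 0.325 to 0.75 m from the base axis. Payload 7.6 kg.
Tool frame: the origin (TCP) lies at the very end of the fingers, on their centre line; the grasp point (between the pads) lies 19 mm behind it (hold_point_z is the distance from the TCP to the grasp point, in m); x points along the fingers, y is the direction in which the jaws open and shut, and the axes are right-handed (so a half turn about x gives the same grasp; the last joint's range is limited). The gripper opens to 85 mm and grips with 20 to 120 N. Pads are 22 mm wide; open, the fingers measure 114 mm over their backs; the gripper's body (76 mm by 85 mm) begins 54 mm behind the grasp point. The pads swing forward as they close: fully open they stand 13 mm farther back than shut.
Start: joints at [1.033, 0.052, 1.401, -0, 1.689, -0.07], TCP at [0.237, 0.469, 0.231] pointing down, gripper open.
Joint ranges: [-2.9, 2.9], [-0.91, 2.17], [0.12, 2.37], [-1.06, 4.2], [0.26, 2.73], [-2.93, 2.93]. Speed limits (rad/s): [2.57, 2.57, 3.01, 3.14, 3.14, 3.14].

INTERFACE

Orientations are given as [roll, pitch, yaw] about the fixed x, y, z axes, in that order (R = Rz(yaw) Ry(pitch) Rx(roll)).
In Python, from cell import get_obs, capture, camera_model, job_done, hold_point_z gives the robot as it stands.
- The arm moves only by the tool jog_arm, never from a script. Its argument "moves" is a list of rows, each a list of 7 numbers: the shift along the tool's x, y, z in mm, then the turn, a rotation vector about the tool's x, y, z in rad, then the opening, from 0 (shut) to 1 (fully open). A call has 1 to 20 rows; each row is the pose to reach, as a shift and turn from the pose commanded when the call began, along the tool's axes at that moment; what a row does not reach only later rows make up. A row lasts 1/8 s, in which the tool goes at most 62.5 mm and 10.7 degrees, less where a joint would pass 70% of its speed; a pose out of reach is approached as far as the arm can. A call with a gripper value outside its range is refused whole. The fingers move at their own pace and stop on an object; the grip force is fixed at half the most. Time passes only in rows, so rows that repeat a pose let the fingers close. It gives the time, the measured TCP pose, the force and the opening at its end, in the units of the state.
- get_obs(): the state, without advancing time (a new reading comes with each control period).
- capture(name): name is "scene" or "side" or "wrist"; returns the picture (400x640x3 uint8, blue, green, red); there is no depth.
- camera_model(name): a dict with "fx", "fy", "cx", "cy" (pixels), "pose" (4x4, takes a point from camera to world coordinates); the wrist camera has in their place "T_tool_cam" (4x4, takes a point from camera to tool coordinates, whose origin is the TCP and whose axes are the tool frame's). Camera axes: x right, y down, z forward; pixel columns grow to the right and rows downward; lengths in m; the calibration is good to about 2 mm. A picture is of the moment at which its call begins: read the wrist's pose just before it. camera_model takes no time and is no camera call.
- job_done(): hands the job in, once; it reports no verdict.
The state is a dict: "clock": time; "joints": joint angles; "dq": joint speeds; "joint_torque": joint torques, N m; "ee_pos": TCP position; "tcp_rot": TCP orientation; "contact_force": force on the tool from outside, world axes, zero at the start; "wrist_torque": the same for the moment, N m; "width": finger opening in m.
Only numpy, scipy, OpenCV 4.12 (cv2) and the standard library are available. Lean on these libraries where they do the work, as an engineer would, in place of code of your own. Each camera call takes 0.05 s, during which the arm holds its last target.

TASK

With the fingertips only, gently push the turret's tab sideways round to the tag with three dots, so that it clicks in pointing squarely at that tag, and leave it there. Then press the black button on the grey switch box fully down and let it come back up. Pinch, lift or carry nothing, do not press the button before the turret is set, do not shove the switch box, and leave everything else where it stands.

Things in the scene. Friction and masses are not known exactly. Their poses are not given: they have to be found in the camera images.
- turret (a joint): turret angle in rad, positive anticlockwise from above; 0 when the tab points along the housing's -x (robot side); stops at +-1.80. Six click positions: about +-0.35, +-1.05, +-1.75. Detents: push the tab sideways with 1 to 4 N; past half way to the next position it jumps on by itself and stays. Starts in one of the two middle positions
- turret_axis (a point): the turret's vertical axis, at the height of the flat grey top plate of the green housing (300 x 280 mm, plate 60 mm above the table, bolted down). On the plate turns an aluminium disc, 132 mm across, its top 10 mm above the plate; its dark hub rises to 22 mm
- tab (a point): middle of the top edge of the steel tab that stands out from the disc's rim: an upright radial plate 8 mm thick, reaching from 58 to 102 mm from the axis and from 4 to 34 mm above the grey plate; this point is 85 mm from the axis, 34 mm above the plate. Push it sideways (tangentially) on its flat faces
- pointer (a point): a point in the air that turns with the tab, on its line, 125 mm from the axis and 4 mm above the plate (23 mm beyond the tab's outer end); it lies over a tag's centre when the tab points squarely at that tag
- tag3: the tag with THREE black dots: round flat aluminium tag, 41 mm across, 2 mm thick, fixed on the grey plate, centre 125 mm from the axis; origin at the centre of its underside. Tags with one, two, three and four dots are fixed in any order at the four outer click positions, two on each side (turret angle about +-1.05, +-1.75); the two middle positions have none
- switchbox: loose grey switch box, 110 x 90 mm, 42 mm tall, about 0.9 kg, standing on the table to the right of the turret; origin at the centre of its underside
- button_top (a point): centre of the top face of the box's round black push button, 42 mm across, 64 mm above the table when up; moves down with the button
- button (a joint): how far the button is pressed, in m: 0 up, 0.006 at its lower stop; it springs back. About 2 N starts it and 5 N brings it fully down
- loupe: bystander: black magnifying loupe, 34 mm wide, 40 mm tall, standing on a back corner of the turret housing; origin at the centre of its underside
- canister: bystander: small film canister, 32 mm wide, 50 mm tall, on the table between housing and switch box; origin at the centre of its underside
- tape_roll: bystander: ring of splicing tape, 90 mm across, 16 mm tall, on the table; origin at the centre of its underside
- film_core: bystander: ring-shaped film core, 50 mm across, 35 mm tall, on the table; origin at the centre of its underside
- film_can: bystander: flat metal film can, 124 mm across, 28 mm tall, on the table; origin at the centre of its underside
- wrench: bystander: steel wrench, 150 mm long, lying on the table; origin at its middle
- cleaner: bystander: white bottle, 60 mm wide, 140 mm tall, on the table to the left; origin at the centre of its underside
There are look-alikes about, which are no part of the job. What is shaped like the switchbox but red is not meant.

How it is judged:
By the outcome, as a careful person would: the job done as asked, in the order asked, and still so for the second after the job is handed in, with the robot touching nothing.
It also fails if it takes over 56 s, if anything falls off the work surface, if the arm or the gripper's body presses on something with over 40 N, if the wrist force passes 120 N, or if a joint passes its speed limit or range.

## Working session

There is one attempt and no reset: what is moved stays moved. The work goes in short steps, Python scripts to look and compute and a tool call to move; the robot and the scene stay as the last step left them, time stands still between calls to the robot, and variables do not carry over. Pictures are saved under pics/ and viewed, and the job is handed in when it is done.

Besides the shell and the picture viewer there is one more tool, called as name(argument=value, ...), one argument or row to a line, values as JSON. jog_arm: Moves the arm, as the interface text tells. Its arguments: {"type":"object","properties":{"moves":{"type":"array","items":{"type":"array","items":{"type":"number"}}}},"required":["moves"]}

```bash
ls; mkdir -p pics
python3 - <<'E'
from cell import *
import cv2
o=get_obs();print(o)
for n in("scene","side","wrist"):
    cv2.imwrite(f"pics/{n}0.png",capture(n)); print(n,camera_model(n))
print(hold_point_z)
E
```

```text
pics
{'clock': 0.0, 'joints': array([ 1.03271138e+00,  5.28652394e-02,  1.40171500e+00, -3.18071090e-05,
        1.68860234e+00, -7.02969212e-02]), 'dq': array([ 0.00105747, -0.00091248,  0.00185386, -0.00128556,  0.00049326,
       -0.00190308]), 'joint_torque': array([ 8.13459010e-04, -3.81647122e+01, -3.60194278e+01,  1.30098343e-05,
        5.90796044e-03,  5.16983721e-05]), 'ee_pos': array([0.23656243, 0.46834899, 0.23046243]), 'tcp_rot': array([-1.6212254 ,  1.56920609, -2.08901714]), 'contact_force': array([-0.06026232,  0.05444867, -1.32426053]), 'wrist_torque': array([-0.05752666, -0.02176217,  0.04366762]), 'width': 0.08549859405061434}
scene {'fx': 454.12210016461404, 'fy': 454.12210016461404, 'cx': 315.3801427037701, 'cy': 202.4828618429208, 'pose': array([[-0.48655717,  0.61040099, -0.6250382 ,  1.29634751],
       [ 0.87363856,  0.34339756, -0.34472276,  0.45255312],
       [ 0.00421748, -0.71378481, -0.70035238,  0.98574508],
       [ 0.        ,  0.        ,  0.        ,  1.        ]])}
side {'fx': 468.54600491742286, 'fy': 468.54600491742286, 'cx': 317.2428831999812, 'cy': 203.37213411000826, 'pose': array([[-9.39036267e-01, -2.19764939e-01,  2.64413050e-01,
         5.60396441e-02],
       [-3.43817133e-01,  6.02048983e-01, -7.20643324e-01,
         1.13675680e+00],
       [-8.17471632e-04, -7.67619954e-01, -6.40904781e-01,
         1.06879943e+00],
       [ 0.00000000e+00,  0.00000000e+00,  0.00000000e+00,
         1.00000000e+00]])}
wrist {'fx': 336.9256407000458, 'fy': 336.9256407000458, 'cx': 321.86594105020606, 'cy': 198.5779808986898, 'T_tool_cam': array([[-9.93965618e-05, -3.04686956e-01,  9.52452544e-01,
        -1.42600688e-01],
       [ 9.99999917e-01, -4.06451733e-04, -2.56642577e-05,
        -7.61394739e-04],
       [ 3.94945551e-04,  9.52452463e-01,  3.04686971e-01,
        -7.84084322e-02],
       [ 0.00000000e+00,  0.00000000e+00,  0.00000000e+00,
         1.00000000e+00]])}
0.0187
```

View pics/scene0.png

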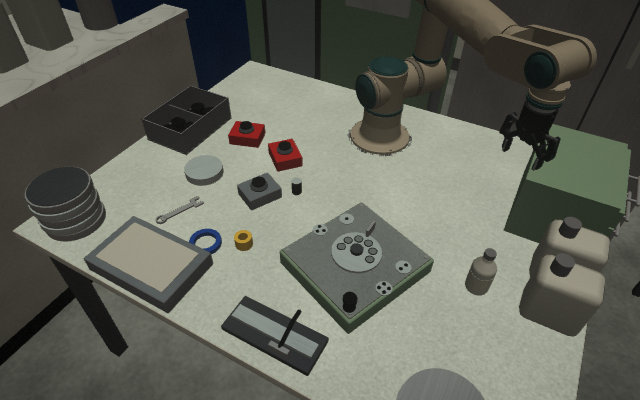

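View pics/side0.png

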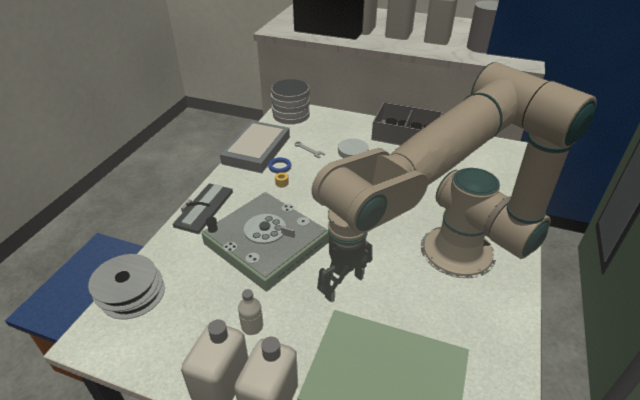

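View pics/wrist0.png

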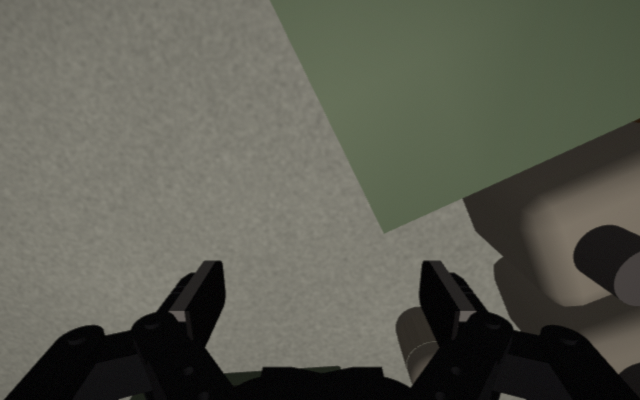

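```bash
cat > h.py <<'E'
import numpy as np, cv2
from cell import *
def ray(n,u,v,z,T=None):
    m=camera_model(n); P=m["pose"] if T is None else T@m["T_tool_cam"]
    d=P[:3,:3]@np.array([(u-m["cx"])/m["fx"],(v-m["cy"])/m["fy"],1]); o=P[:3,3]
    return o+d*(z-o[2])/d[2]
def proj(n,p,T=None):
    m=camera_model(n); P=m["pose"] if T is None else T@m["T_tool_cam"]
    c=P[:3,:3].T@(np.array(p)-P[:3,3]); return np.array([m["cx"]+m["fx"]*c[0]/c[2],m["cy"]+m["fy"]*c[1]/c[2]])
E
python3 - <<'E'
import cv2
a=cv2.imread("pics/scene0.png")[170:330,230:440];b=cv2.imread("pics/side0.png")[185:295,195:335]
cv2.imwrite("pics/sc_z.png",cv2.convertScaleAbs(cv2.resize(a,None,fx=3.75,fy=3.75,interpolation=cv2.INTER_CUBIC),alpha=1.4))
cv2.imwrite("pics/si_z.png",cv2.convertScaleAbs(cv2.resize(b,None,fx=5,fy=5,interpolation=cv2.INTER_CUBIC),alpha=1.4))
E
```

```text
(no output)
```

View pics/sc_z.png

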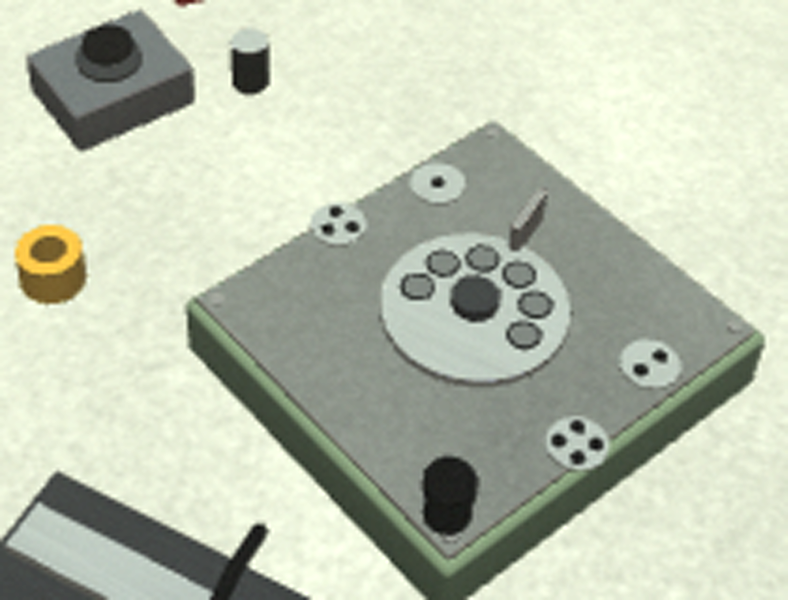

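View pics/si_z.png

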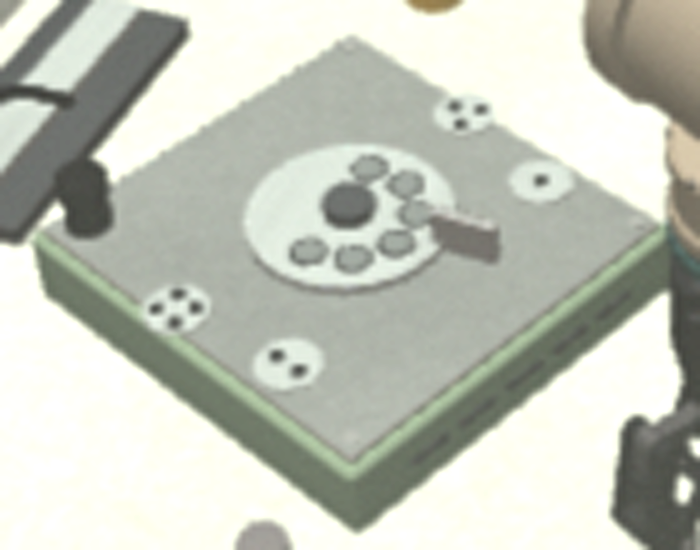

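Run:
```python
from h import *
for n,o,s,pts in (("scene",(230,170),3.75,dict(t1=(437,183),t3=(339,223.5),t2=(651,363),t4=(577,443),disc=(475,306),tabin=(511,247),tabtopin=(514,226),tabtopout=(546,193),box_c1=(28,57),box_c2=(140,12),box_c3=(193,68),box_c4=(78,120),btn=(107,45),can=(250,40),c1=(493,123),c2=(764,338),c3=(448,555),c4=(188,303))),
  ("side",(195,185),5,dict(t1=(542,181),t3=(464,113),t2=(288,363),t4=(175,309),disc=(350,215),tabtopin=(432,212),tabtopout=(498,237),c1=(352,36),c2=(664,228),c3=(352,462),c4=(36,237)))):
  zz=dict(disc=.07,btn=.064,can=.05)
  for k,(u,v) in pts.items():
    z=zz.get(k,.094 if 'tabtop' in k else .042 if 'box' in k else .06 if k[0]=='c' else .062)
    p=ray(n,u/s+o[0],v/s+o[1],z); print(n,k,p[:2].round(4), z)
```

```text
scene t1 [0.4862 0.1058] 0.062
scene t3 [0.5578 0.0614] 0.062
scene t2 [0.5659 0.3067] 0.062
scene t4 [0.6506 0.2885] 0.062
scene disc [0.5855 0.1837] 0.07
scene tabin [0.5171 0.1805] 0.062
scene tabtopin [0.5251 0.1836] 0.094
scene tabtopout [0.4848 0.1904] 0.094
scene box_c1 [ 0.5054 -0.2584] 0.042
scene box_c2 [ 0.4129 -0.2094] 0.042
scene box_c3 [ 0.4502 -0.1331] 0.042
scene box_c4 [ 0.5463 -0.18  ] 0.042
scene btn [ 0.4808 -0.1947] 0.064
scene can [ 0.4054 -0.1054] 0.05
scene c1 [0.4055 0.1144] 0.06
scene c2 [0.506  0.3665] 0.06
scene c3 [0.7647 0.2512] 0.06
scene c4 [0.6737 0.0044] 0.06
side t1 [0.4824 0.1037] 0.062
side t3 [0.5556 0.0587] 0.062
side t2 [0.5646 0.304 ] 0.062
side t4 [0.6485 0.287 ] 0.062
side disc [0.5803 0.1827] 0.07
side tabtopin [0.5218 0.1859] 0.094
side tabtopout [0.4754 0.1927] 0.094
side c1 [0.6614 0.0073] 0.06
side c2 [0.3952 0.1164] 0.06
side c3 [0.4976 0.3591] 0.06
side c4 [0.7616 0.2589] 0.06
```

```bash
cat >> h.py <<'E'
from scipy.spatial.transform import Rotation as R
def T_now():
    o=get_obs(); T=np.eye(4); T[:3,:3]=R.from_euler('xyz',o["tcp_rot"]).as_matrix(); T[:3,3]=o["ee_pos"]; return T
def delta(Tc,p,yawy):
    """shift mm and rotvec for tool pointing down at p, tool y along heading yawy (rad)"""
    x=np.array([0,0,-1.]); y=np.array([np.cos(yawy),np.sin(yawy),0]); z=np.cross(x,y)
    Rt=np.stack([x,y,z],1)
    s=Tc[:3,:3].T@(np.array(p)-Tc[:3,3])*1000
    r=R.from_matrix(Tc[:3,:3].T@Rt).as_rotvec()
    return s.round(1),r.round(3)
AX=np.array([.5825,.1823]); H0=np.radians(158.3)
def pol(r,th,t):  # r radial, th turret angle, t tangential offset (ccw positive)
    a=H0+th; return AX+r*np.array([np.cos(a),np.sin(a)])+t*np.array([-np.sin(a),np.cos(a)])
E
python3 - <<'E'
from h import *
T=T_now(); print(T.round(3)); print(np.degrees(np.arctan2(T[1,1],T[0,1])))
for off in (0,np.pi):
  for th in (.35,1.7):
    p=pol(.088,th,-.045); print(off,th,p, delta(T,[*p,.2],H0+th+off))
E
```

```text
[[-0.001  0.451  0.893  0.237]
 [-0.001  0.893 -0.451  0.468]
 [-1.    -0.001 -0.     0.231]
 [ 0.     0.     0.     1.   ]]
63.19624796403895
0 0.35 [0.49582929 0.22980988] (array([ 30.7, -96. , 339. ]), array([-2.01e+00, -1.00e-03,  1.00e-03]))
0 1.7 [0.51716204 0.10813835] (array([  30.9, -195. ,  412.9]), array([2.923e+00, 2.000e-03, 0.000e+00]))
3.141592653589793 0.35 [0.49582929 0.22980988] (array([ 30.7, -96. , 339. ]), array([1.132e+00, 1.000e-03, 1.000e-03]))
3.141592653589793 1.7 [0.51716204 0.10813835] (array([  30.9, -195. ,  412.9]), array([-0.218, -0.   ,  0.001]))
```

Run:
```python
from h import *
T=T_now()
print(ray("scene",482,292,0),ray("scene",489,253,.14))
print(delta(T,[*pol(.088,.35,-.045),.16],H0+.35+np.pi))
```

```text
[0.49409567 0.50364344 0.        ] [0.48862736 0.4824276  0.14      ]
(array([ 70.7, -96. , 339. ]), array([1.132e+00, 1.000e-03, 1.000e-03]))
```

jog_arm(
  moves=[
    [0,-96,339,1.132,0,0,0],
    [0,-96,339,1.132,0,0,0],
    [0,-96,339,1.132,0,0,0],
    [30,-96,339,1.132,0,0,0],
    [50,-96,339,1.132,0,0,0],
    [70,-96,339,1.132,0,0,0],
    [70,-96,339,1.132,0,0,0],
    [70,-96,339,1.132,0,0,0],
    [70,-96,339,1.132,0,0,0],
    [70,-96,339,1.132,0,0,0],
  ],
)

```text
clock: 1.4
ee_pos: [0.4958, 0.231, 0.1624]
tcp_rot: [2.021, 1.569, 0.423]
contact_force: [-0.7, 0.1, -0.2]
width: -0.0001
```

Run:
```python
from h import *
o=get_obs();print(o["clock"],o["ee_pos"],o["tcp_rot"],o["width"],o["contact_force"],o["joints"])
T=T_now()
w=capture("wrist");s=capture("side")
cv2.imwrite("pics/w1.png",w)
cv2.imwrite("pics/s1.png",cv2.resize(s[90:290,195:435],None,fx=3.3,fy=3.0))
```

```text
1.4 [0.49584816 0.23101703 0.16239291] [2.02114068 1.56887659 0.42335065] -7.932159072128942e-05 [-0.66787884  0.12674315 -0.22230547] [3.68438291e-01 1.43642132e-01 1.44062259e+00 1.05376751e-04
 1.55541109e+00 3.95430479e-01]
```

View pics/w1.png

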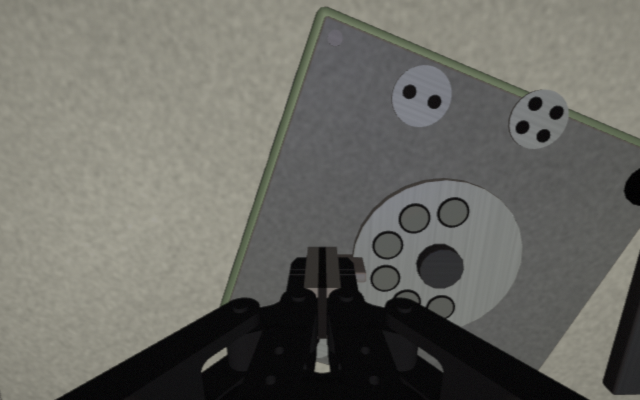

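View pics/s1.png

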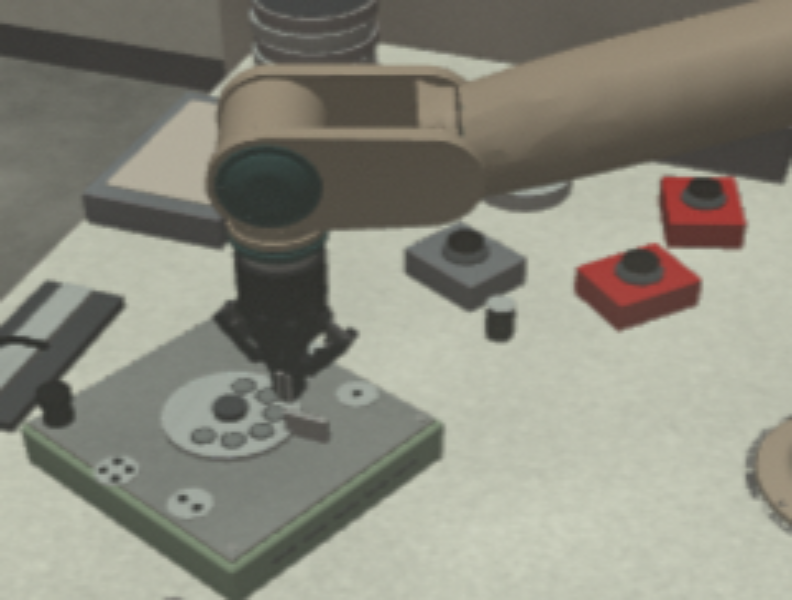

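Run:
```python
from h import *
T=T_now()
for th in (.35,):
  for r,t in ((.058,-.004),(.058,.004),(.102,-.004),(.102,.004)):
    p=[*pol(r,th,t),.094]; print(r,t,proj("wrist",p,T).round(1),proj("side",p).round(1),proj("scene",p).round(1))
print(proj("wrist",[*AX,.082],T))
for n,p in (("t2",pol(.125,-1.05,0)),("t4",pol(.125,-1.75,0))): print(n,proj("wrist",[*p,.062],T))
print("btn",ray("side",195+465/3.3,90+240/3,.064))
w=cv2.imread("pics/w1.png"); cv2.imwrite("pics/w1z.png",cv2.resize(w[230:330,260:460],None,fx=4,fy=4))
T2=T.copy()
for z in(.078,): print(delta(T,[*pol(.088,.35,-.045),z],H0+.35+np.pi))
```

```text
0.058 -0.004 [365.4 269.1] [280.3 227.6] [368.7 230.8]
0.058 0.004 [364.9 279.1] [281.4 226. ] [365.9 229.6]
0.102 -0.004 [302.8 269.1] [293.4 231.3] [375.8 220.3]
0.102 0.004 [303.  279.1] [294.5 229.6] [373.1 219.2]
[441.39351015 265.79771937]
t2 [420.07808318  91.30148262]
t4 [538.54877675 114.28632444]
btn [ 0.47192846 -0.19532566  0.064     ]
(array([84. , -0.1,  0.9]), array([ 0.001, -0.001, -0.001]))
```

View pics/w1z.png

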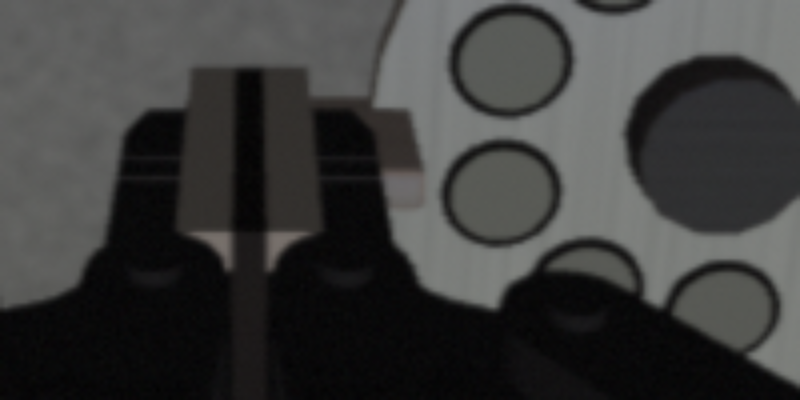

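jog_arm(
  moves=[
    [30,0,0,0,0,0,0],
    [60,0,0,0,0,0,0],
    [80,0,0,0,0,0,0],
    [84,0,0,0,0,0,0],
    [84,0,6,0,0,0,0],
    [84,0,12,0,0,0,0],
    [84,0,16,0,0,0,0],
    [84,0,20,0,0,0,0],
  ],
)

```text
clock: 2.5
ee_pos: [0.4956, 0.2098, 0.0778]
tcp_rot: [2.01, 1.57, 0.41]
contact_force: [0.2, 0.1, -0.2]
width: 0.0003
```

Run:
```python
from h import *
T=T_now(); o=get_obs(); print(o["ee_pos"],o["contact_force"])
# arc rows: contact tangential offset -0.015
for th in np.arange(.30,1.0,.04):
    s,r=delta(T,[*pol(.088,th,-.016),.076],H0+th+np.pi); print(round(th,2),s,r)
```

```text
[0.49564976 0.20977193 0.07778244] [ 0.22916955  0.09372106 -0.20490002]
0.3 [1.8 0.5 4.6] [ 0.049 -0.    -0.001]
0.34 [ 1.8 -0.2  8.1] [ 0.009 -0.    -0.001]
0.38 [ 1.8 -0.8 11.6] [-0.031 -0.    -0.001]
0.42 [ 1.8 -1.3 15.2] [-0.071 -0.    -0.001]
0.46 [ 1.8 -1.6 18.7] [-0.111 -0.    -0.001]
0.5 [ 1.8 -1.8 22.3] [-0.151 -0.    -0.001]
0.54 [ 1.8 -1.8 25.9] [-0.191 -0.    -0.001]
0.58 [ 1.8 -1.7 29.5] [-0.231 -0.    -0.001]
0.62 [ 1.8 -1.5 33. ] [-0.271 -0.    -0.001]
0.66 [ 1.8 -1.1 36.6] [-0.311 -0.    -0.001]
0.7 [ 1.8 -0.5 40.1] [-0.351 -0.    -0.001]
0.74 [ 1.8  0.1 43.6] [-0.391 -0.    -0.001]
0.78 [ 1.8  1.  47.1] [-0.431 -0.    -0.001]
0.82 [ 1.8  1.9 50.6] [-0.471 -0.    -0.001]
0.86 [ 1.8  3.  54. ] [-0.511 -0.    -0.001]
0.9 [ 1.8  4.2 57.3] [-0.551 -0.    -0.001]
0.94 [ 1.8  5.6 60.6] [-0.591 -0.    -0.001]
0.98 [ 1.8  7.1 63.9] [-0.631 -0.    -0.001]
```

jog_arm(
  moves=[
    [1,0,3,0.02,0,0,0],
    [2,0,6,0.02,0,0,0],
    [2,0,8,0.01,0,0,0],
    [2,-1,11.5,-0.03,0,0,0],
    [2,-1,15,-0.07,0,0,0],
    [2,-1.5,18.5,-0.11,0,0,0],
    [2,-2,22,-0.15,0,0,0],
    [2,-2,25.5,-0.19,0,0,0],
    [2,-2,29,-0.23,0,0,0],
  ],
)

```text
clock: 3.62
ee_pos: [0.4924, 0.1814, 0.0753]
tcp_rot: [-2.875, 1.57, 2.041]
contact_force: [-1.0, 2.5, 0.6]
width: 0.0001
```

Run:
```python
from h import *
T=T_now(); o=get_obs(); print(o["ee_pos"],o["contact_force"])
w=capture("wrist");s=capture("side")
cv2.imwrite("pics/w2.png",np.hstack([cv2.resize(w[180:320,240:480],(480,280)),cv2.resize(s[180:290,195:335],(320,280))]))
for th in np.arange(.54,1.4,.04):
    s,r=delta(T,[*pol(.088,th,-.016),.076],H0+th+np.pi); print(round(th,2),s,r)
```

```text
[0.49238729 0.18143508 0.07532262] [-1.02078942  2.52727352  0.62314309]
0.54 [-0.7  1.2 -2.3] [ 0.042 -0.001  0.   ]
0.58 [-0.7  0.5  1.2] [ 0.002 -0.001  0.   ]
0.62 [-0.7 -0.1  4.7] [-0.038 -0.001  0.   ]
0.66 [-0.7 -0.5  8.2] [-0.078 -0.001  0.   ]
0.7 [-0.7 -0.8 11.8] [-0.118 -0.001  0.   ]
0.74 [-0.7 -1.  15.4] [-0.158 -0.001  0.   ]
0.78 [-0.7 -1.  19. ] [-0.198 -0.001  0.   ]
0.82 [-0.7 -0.9 22.5] [-0.238 -0.001  0.   ]
0.86 [-0.7 -0.6 26.1] [-0.278 -0.001  0.   ]
0.9 [-0.7 -0.2 29.7] [-0.318 -0.001  0.   ]
0.94 [-0.7  0.4 33.2] [-0.358 -0.001  0.   ]
0.98 [-0.7  1.1 36.7] [-0.398 -0.001  0.   ]
1.02 [-0.7  2.  40.2] [-0.438 -0.001  0.   ]
1.06 [-0.7  2.9 43.6] [-0.478 -0.001  0.   ]
1.1 [-0.7  4.1 47. ] [-0.518 -0.001  0.   ]
1.14 [-0.7  5.3 50.4] [-0.558 -0.001 -0.   ]
1.18 [-0.7  6.7 53.7] [-0.598 -0.001 -0.   ]
1.22 [-0.7  8.2 56.9] [-0.638 -0.001 -0.   ]
1.26 [-0.7  9.9 60.1] [-0.678 -0.001 -0.   ]
1.3 [-0.7 11.6 63.2] [-0.718 -0.001 -0.   ]
1.34 [-0.7 13.5 66.2] [-0.758 -0.001 -0.   ]
1.38 [-0.7 15.6 69.2] [-0.798 -0.001 -0.   ]
```

View pics/w2.png

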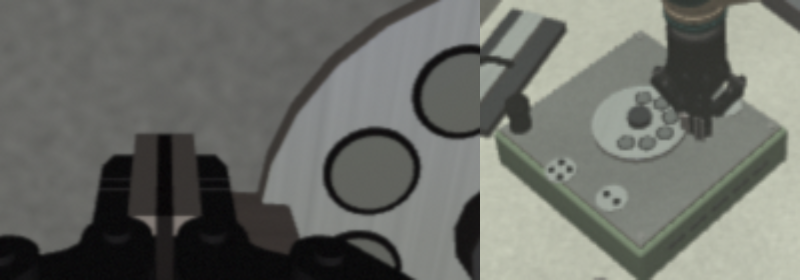

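jog_arm(
  moves=[
    [0,0,4,-0.03,0,0,0],
    [-1,-0.5,8,-0.08,0,0,0],
    [-1,-1,11.5,-0.12,0,0,0],
    [-1,-1,15,-0.16,0,0,0],
    [-1,-1,19,-0.2,0,0,0],
    [-1,-1,22.5,-0.24,0,0,0],
    [-1,-0.5,26,-0.28,0,0,0],
    [-1,0,29.5,-0.32,0,0,0],
    [-1,0.5,33,-0.36,0,0,0],
    [-1,1,36.5,-0.4,0,0,0],
    [-1,2,40,-0.44,0,0,0],
    [-1,3,43.5,-0.48,0,0,0],
    [-1,4,47,-0.52,0,0,0],
    [-1,5.5,50.5,-0.56,0,0,0],
    [-1,6.5,53.5,-0.6,0,0,0],
    [-1,8,57,-0.64,0,0,0],
  ],
)

```text
clock: 5.72
ee_pos: [0.5116, 0.1271, 0.0762]
tcp_rot: [-2.844, 1.57, 2.71]
contact_force: [-1.6, 1.5, -0.2]
width: 0.0
```

Run:
```python
from h import *
T=T_now(); o=get_obs(); print(o["ee_pos"],o["contact_force"],o["joints"])
w=capture("wrist");s=capture("side")
cv2.imwrite("pics/w3.png",np.hstack([cv2.resize(w[180:320,240:480],(480,280)),cv2.resize(s[180:290,195:335],(320,280))]))
for th in np.arange(1.18,1.8,.04):
    s,r=delta(T,[*pol(.088,th,-.016),.076],H0+th+np.pi); print(round(th,2),s,r)
```

```text
[0.51156793 0.12713435 0.07623551] [-1.56005353  1.49831503 -0.19890363] [ 1.73276501e-01  1.67258139e-01  1.59299155e+00  4.74874043e-04
  1.38201842e+00 -6.68752701e-01]
1.18 [ 0.2  1.1 -3.4] [ 0.041 -0.001  0.   ]
1.22 [0.2 0.4 0.1] [ 0.001 -0.001  0.   ]
1.26 [ 0.2 -0.2  3.6] [-0.039 -0.001  0.   ]
1.3 [ 0.2 -0.6  7.2] [-0.079 -0.001  0.   ]
1.34 [ 0.2 -0.9 10.8] [-0.119 -0.001  0.   ]
1.38 [ 0.2 -1.  14.3] [-0.159 -0.001  0.   ]
1.42 [ 0.2 -1.  17.9] [-0.199 -0.001  0.   ]
1.46 [ 0.2 -0.9 21.5] [-0.239 -0.001  0.   ]
1.5 [ 0.2 -0.6 25.1] [-0.279 -0.001  0.   ]
1.54 [ 0.2 -0.2 28.6] [-0.319 -0.001  0.   ]
1.58 [ 0.2  0.4 32.1] [-0.359 -0.001  0.   ]
1.62 [ 0.2  1.1 35.6] [-0.399 -0.001  0.   ]
1.66 [ 0.2  1.9 39.1] [-0.439 -0.001  0.   ]
1.7 [ 0.2  2.9 42.6] [-0.479 -0.001  0.   ]
1.74 [ 0.2  4.1 46. ] [-0.519 -0.001  0.   ]
1.78 [ 0.2  5.3 49.3] [-0.559 -0.001  0.   ]
```

View pics/w3.png

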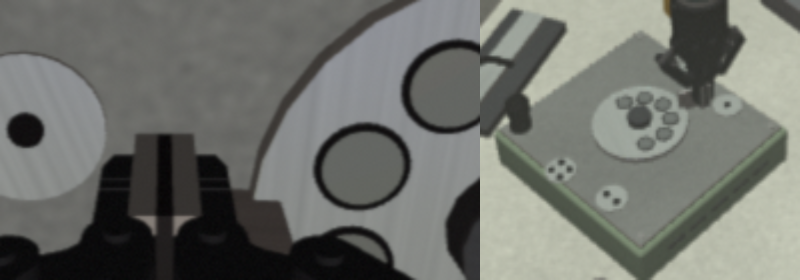

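jog_arm(
  moves=[
    [0,0,3.5,-0.04,0,0,0],
    [0,-0.5,7,-0.08,0,0,0],
    [0,-1,10.5,-0.12,0,0,0],
    [0,-1,14,-0.16,0,0,0],
    [0,-1,17.5,-0.2,0,0,0],
    [0,-1,20,-0.22,0,0,0],
    [0,-1,22.5,-0.25,0,0,0],
    [0,-0.5,25,-0.28,0,0,0],
    [0,0,28.5,-0.32,0,0,0],
    [0,0,28.5,-0.32,0,0,0],
  ],
)

```text
clock: 7.08
ee_pos: [0.5332, 0.1078, 0.0763]
tcp_rot: [0.686, 1.571, 0.276]
contact_force: [1.2, 0.2, 0.5]
width: 0.0001
```

Run:
```python
from h import *
T=T_now(); o=get_obs(); print(o["ee_pos"],o["contact_force"],o["joints"])
w=capture("wrist");s=capture("side")
cv2.imwrite("pics/w4.png",np.hstack([cv2.resize(w[180:320,240:480],(480,280)),cv2.resize(s[180:290,195:335],(320,280))]))
```

```text
[0.53324534 0.10780669 0.07632148] [1.24641469 0.20552603 0.50952267] [ 1.31589078e-01  2.11788641e-01  1.54195048e+00  2.80396816e-05
  1.38766446e+00 -1.02925833e+00]
```

View pics/w4.png

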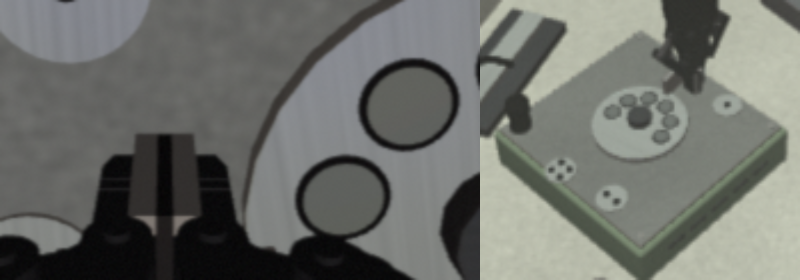

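jog_arm(
  moves=[
    [0,0,-6,0,0,0,0],
    [0,0,-14,0,0,0,0],
    [-30,0,-16,0,0,0,0],
    [-80,0,-16,0,0,0,0],
    [-110,0,-40,0,0,0,0],
    [-110,0,-80,0,0,0,0],
    [-110,0,-100,0,0,0,0],
    [-110,0,-100,0,0,0,0],
  ],
)

```text
clock: 8.18
ee_pos: [0.4404, 0.1483, 0.1866]
tcp_rot: [0.809, 1.57, 0.401]
contact_force: [-0.2, 0.0, -1.0]
width: 0.0
```

Run:
```python
from h import *
T=T_now(); o=get_obs(); print(o["clock"],o["ee_pos"],o["contact_force"])
w=capture("wrist");s=capture("side");c=capture("scene")
cv2.imwrite("pics/w5r.png",w);cv2.imwrite("pics/s5r.png",s);cv2.imwrite("pics/c5r.png",c)
cv2.imwrite("pics/w5.png",w)
cv2.imwrite("pics/s5.png",cv2.resize(s[185:295,195:335],None,fx=5,fy=5,interpolation=cv2.INTER_CUBIC))
cv2.imwrite("pics/c5.png",cv2.resize(c[170:330,230:440],None,fx=3.75,fy=3.75,interpolation=cv2.INTER_CUBIC))
for th in (1.75,):
  for r,z in ((0,.082),(.102,.094),(.125,.062)): 
    p=[*pol(r,th,0),z]; print(r,proj("wrist",p,T).round(1),((proj("side",p)-[195,185])*5).round(),((proj("scene",p)-[230,170])*3.75).round())
```

```text
8.175 [0.44038274 0.14834953 0.18661043] [-0.19781124  0.01847199 -1.00559977]
0 [422.7 324.9] [346. 200.] [476. 291.]
0.102 [308.5 354.8] [438.  95.] [362. 208.]
0.125 [286.3 333.9] [460. 113.] [337. 223.]
```

View pics/w5.png

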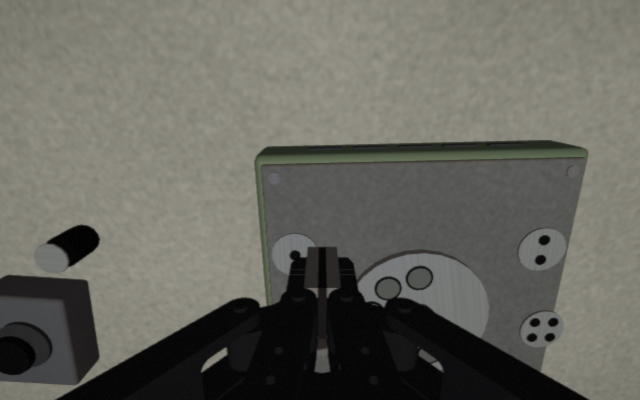

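View pics/s5.png

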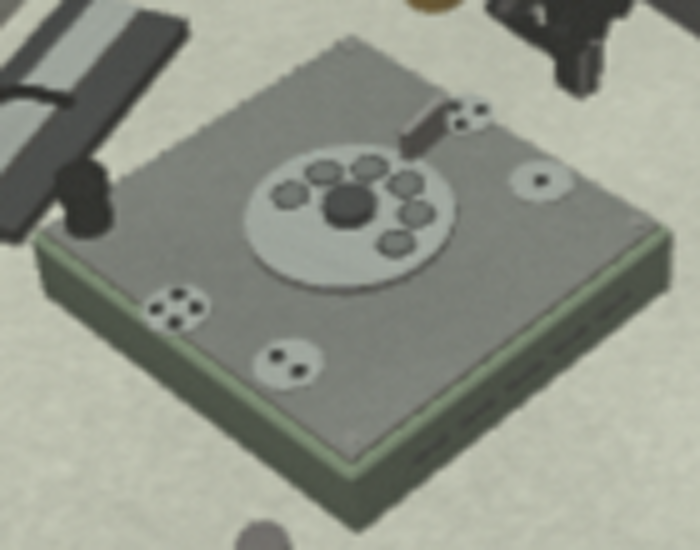

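View pics/c5.png

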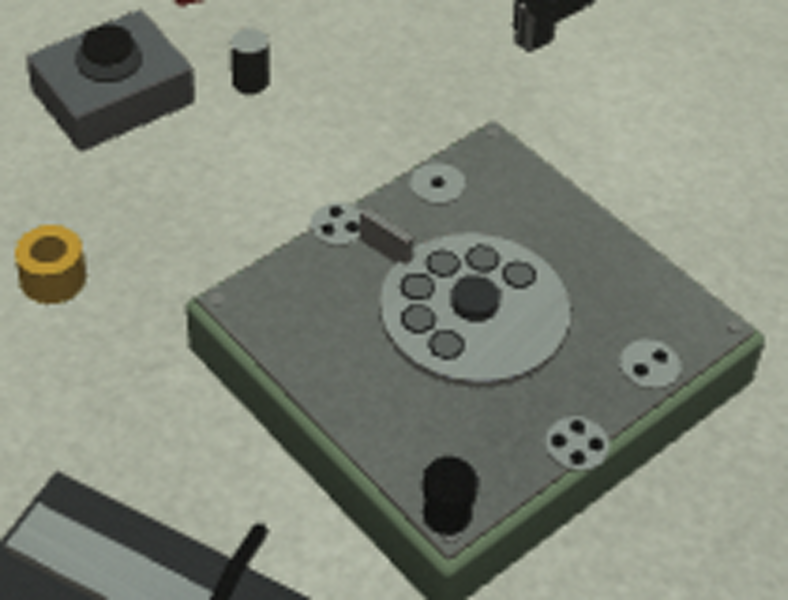

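Run:
```python
from h import *
T=T_now(); print(np.degrees(np.arctan2(T[1,1],T[0,1])))
print(delta(T,[.476,-.195,.16],0.35))
```

```text
66.50933142459941
(array([  26.3, -300.5,  168. ]), array([ 0.811,  0.   , -0.   ]))
```

jog_arm(
  moves=[
    [0,-300,168,0.811,0,0,0],
    [0,-300,168,0.811,0,0,0],
    [0,-300,168,0.811,0,0,0],
    [0,-300,168,0.811,0,0,0],
    [10,-300,168,0.811,0,0,0],
    [26,-300,168,0.811,0,0,0],
    [26,-300,168,0.811,0,0,0],
    [26,-300,168,0.811,0,0,0],
    [26,-300,168,0.811,0,0,0],
  ],
)

```text
clock: 9.45
ee_pos: [0.4764, -0.1936, 0.1611]
tcp_rot: [0.93, 1.57, -0.289]
contact_force: [0.8, -0.8, 0.3]
width: 0.0003
```

Run:
```python
from h import *
T=T_now(); o=get_obs(); print(o["clock"],o["ee_pos"],o["contact_force"])
w=capture("wrist");s=capture("side");c=capture("scene")
cv2.imwrite("pics/w6.png",w)
a=cv2.resize(s[120:210,270:390],(480,360),interpolation=cv2.INTER_CUBIC)
b=cv2.resize(c[130:220,215:315],(400,360),interpolation=cv2.INTER_CUBIC)
cv2.imwrite("pics/s6.png",a);cv2.imwrite("pics/c6.png",b)
p=[.476,-.195,.064]
print(proj("wrist",p,T),(proj("side",p)-[270,120])*4,(proj("scene",p)-[215,130])*4)
```

```text
9.45 [ 0.47636814 -0.19358675  0.16105542] [ 0.75871587 -0.80941869  0.34560406]
[321.72627279 201.45832   ] [259.29850988 199.30185377] [177.38017905 204.22783447]
```

View pics/w6.png

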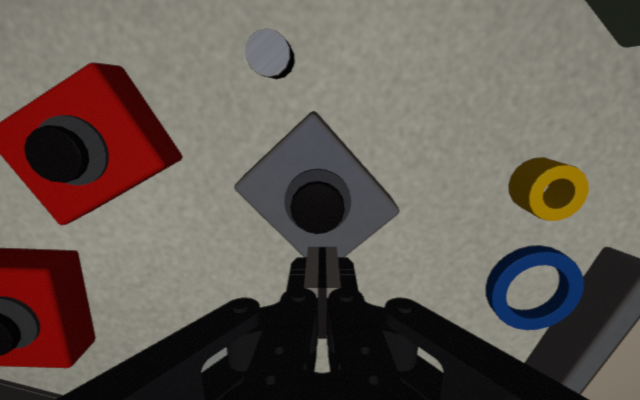

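View pics/s6.png

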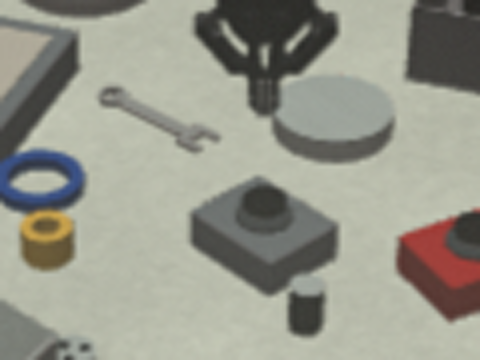

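View pics/c6.png

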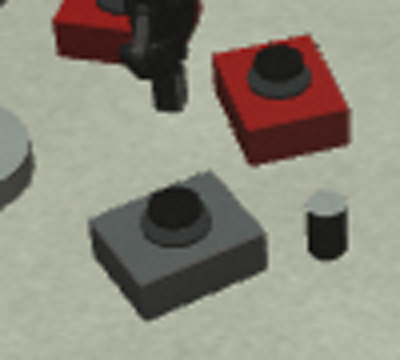

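jog_arm(
  moves=[
    [30,-3,4,0,0,0,0],
    [60,-3,4,0,0,0,0],
    [80,-3,4,0,0,0,0],
    [90,-3,4,0,0,0,0],
    [92,-3,4,0,0,0,0],
    [92,-3,4,0,0,0,0],
  ],
)

```text
clock: 10.35
ee_pos: [0.475, -0.1993, 0.0692]
tcp_rot: [0.82, 1.569, -0.401]
contact_force: [0.2, -0.5, 0.8]
width: 0.0003
```

Run:
```python
from h import *
T=T_now(); o=get_obs(); print(o["clock"],o["ee_pos"],o["contact_force"])
w=capture("wrist");s=capture("side")
a=cv2.resize(s[120:210,270:390],(480,360),interpolation=cv2.INTER_CUBIC)
cv2.imwrite("pics/w7.png",np.hstack([cv2.resize(w[150:330,210:430],(300,360)),a]))
```

```text
10.35 [ 0.47495518 -0.19925298  0.06917216] [ 0.18795123 -0.47635892  0.79202836]
```

View pics/w7.png

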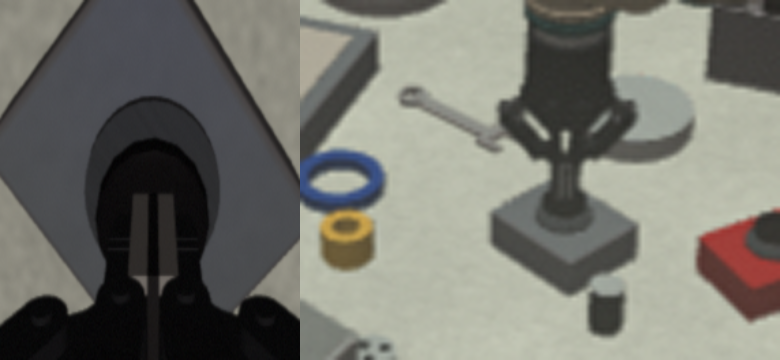

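jog_arm(
  moves=[
    [0,0,-4,0,0,0,0],
    [2,0,-4,0,0,0,0],
    [4,0,-4,0,0,0,0],
    [5,0,-4,0,0,0,0],
    [6,0,-4,0,0,0,0],
    [7,0,-4,0,0,0,0],
    [8,0,-4,0,0,0,0],
    [9,0,-4,0,0,0,0],
    [9,0,-4,0,0,0,0],
  ],
)

```text
clock: 11.58
ee_pos: [0.4731, -0.1953, 0.0593]
tcp_rot: [2.107, 1.571, 0.887]
contact_force: [-1.2, 2.1, 4.0]
width: -0.0001
```

jog_arm(
  moves=[
    [0.5,0,0,0,0,0,0],
    [1,0,0,0,0,0,0],
    [1.5,0,0,0,0,0,0],
    [1.5,0,0,0,0,0,0],
  ],
)

```text
clock: 12.08
ee_pos: [0.4731, -0.1954, 0.058]
tcp_rot: [1.678, 1.571, 0.457]
contact_force: [-1.6, 2.8, 5.3]
width: 0.0004
```

jog_arm(
  moves=[
    [0.5,0,-0.5,0,0,0,0],
    [1,0,-0.5,0,0,0,0],
    [1,0,-0.5,0,0,0,0],
  ],
)

```text
clock: 12.45
ee_pos: [0.4732, -0.1953, 0.058]
tcp_rot: [0.365, 1.57, -0.856]
contact_force: [-4.7, 1.5, 10.9]
width: 0.0001
```

Run:
```python
from h import *
T=T_now(); o=get_obs(); print(o["clock"],o["ee_pos"],o["contact_force"],o["wrist_torque"])
w=capture("wrist");s=capture("side")
a=cv2.resize(s[120:210,270:390],(480,360),interpolation=cv2.INTER_CUBIC)
cv2.imwrite("pics/w8.png",np.hstack([cv2.resize(w[150:330,210:430],(300,360)),a]))
```

```text
12.45 [ 0.47317933 -0.19532865  0.05795988] [-4.68488451  1.53153652 10.89089046] [ 0.25539461  0.81255554 -0.00294597]
```

View pics/w8.png

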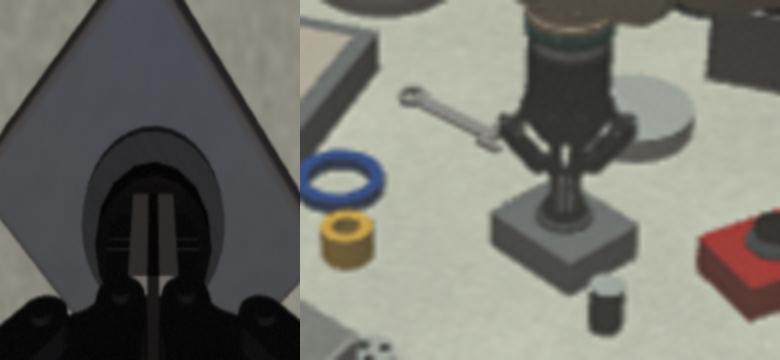

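jog_arm(
  moves=[
    [-2,0,0,0,0,0,0],
    [-5,0,0,0,0,0,0],
    [-10,0,0,0,0,0,0],
    [-20,0,0,0,0,0,0],
    [-50,0,0,0,0,0,0],
    [-100,0,0,0,0,0,0],
    [-130,0,0,0,0,0,0],
    [-130,0,-50,0,0,0,0],
    [-130,0,-50,0,0,0,0],
  ],
)

```text
clock: 13.68
ee_pos: [0.4553, -0.1461, 0.1874]
tcp_rot: [1.746, 1.57, 0.528]
contact_force: [-0.7, -0.1, 0.2]
width: -0.0002
```

Run:
```python
from h import *
T=T_now(); o=get_obs(); print(o["clock"],o["ee_pos"],o["contact_force"])
c=capture("scene");s=capture("side")
c0=cv2.imread("pics/scene0.png")
a=cv2.resize(s[120:290,195:390],(400,350),interpolation=cv2.INTER_CUBIC)
cv2.imwrite("pics/w9.png",np.hstack([cv2.resize(c[130:330,215:440],(394,350)),a]))
d=cv2.absdiff(cv2.cvtColor(c,6),cv2.cvtColor(c0,6))
cv2.imwrite("pics/d9.png",cv2.convertScaleAbs(d,alpha=4))
# shift of the switchbox region
f=lambda im:np.float32(cv2.cvtColor(im[172:212,232:285],6))
for r in ((172,212,232,285),(175,198,285,306)):
    y0,y1,x0,x1=r; g=lambda im:np.float32(cv2.cvtColor(im[y0:y1,x0:x1],6)); print(cv2.phaseCorrelate(g(c0),g(c)))
```

```text
13.675 [ 0.45527251 -0.14608815  0.18742459] [-0.67473349 -0.10457186  0.20988387]
((0.015158899205932386, 0.07359520085563176), 0.9836392489848313)
((-0.0012998834455881791, 0.04770833628815829), 0.9987784253640307)
```

View pics/w9.png

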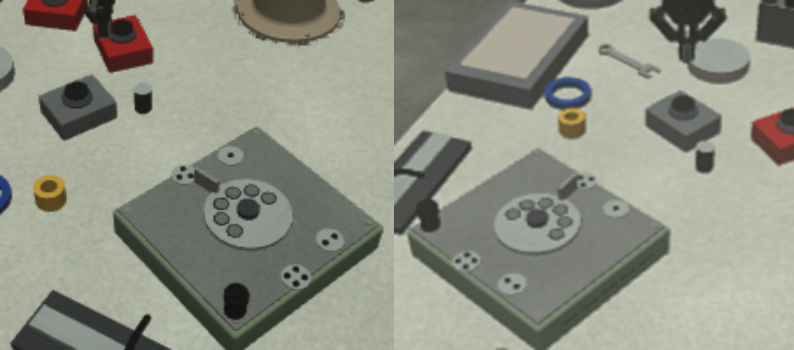

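View pics/d9.png

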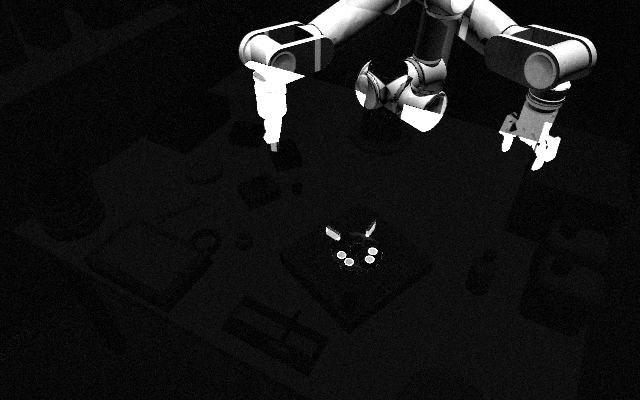

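```bash
python3 -c "
from cell import *
print(job_done())"
```

```text
the job is handed in; nothing more can be done
None
```

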